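# Close the glue press over a glued letter

### The job

The blue-edged letter on the press's sprung bed has just been glued up from two layers, so close the glue press on it: take the beech clamp bar from the bench, tuck its notched end under the steel pin of the keeper until you feel the end stop, lay the bar across the letter, and push its other end down into the fork until the spring catch snaps over it, so that it stays there level with the pin sitting in the notch. Do not force the bar, keep the letter in its place and leave the other things on the bench alone.

Things in the scene. Friction and masses are not known exactly. Their poses are not given: they have to be found in the camera images.
- glue_press: Glue press screwed to the bench: plywood base 96 (x) x 300 (y) x 16 mm; origin at the centre of its underside, z up. Steel keeper (cheeks, pin, end stop, black star knob) at its +y end, to the robot's left; fork with spring catch at its -y end; sprung bed between. Closed, the bar lies level over x = 0 along the press's y, its middle 53 mm high, pushed up by the bed against pin and catch
- bed (a joint): Sprung bed under the letter (cork-faced aluminium plate, 94x88 mm, top at z = 34 mm): 0 fully up, grows to 0.0095 m as it is pressed down; about 7 N at the start, 13 N with the press closed (0.006)
- catch (a joint): Spring catch (steel, 12 mm wide, red tab): 0 upright, its rest and closed position; grows to 0.6 rad as its top is pushed to the press's +x; springs back by itself. It turns about the y direction at x = 8, z = 24 mm of the press. The bar's edge pushed down on its sloping nose moves it out by 0.1 to 0.2 rad, then it snaps back over the bar
- catch_tip (a point): Tip of the catch's nose in the fork: x = 9, y = -71, z = 63.5 mm of the press when upright, underside z = 62; the nose slopes up to z = 84 at x = 17. Fork cheeks 29 mm apart, y = -56 to -86, flared tops 72 mm high; a rest (top z = 38) stops the bar 6 mm below closed. The bar's end goes down about 35 mm under 5 to 20 N; it snaps 1 to 5 mm below closed
- bar_centre (a point): Very middle of the clamp bar: pale beech, 200 mm long (its y) x 26 wide (x) x 18 thick (z), ends half-round (radius 9 mm), 0.1 to 0.2 kg. On top near its +y end is a cross notch 16 wide, 6 deep, centred 72 mm from the middle: that end goes under the pin. It starts flat on the bench between robot and press, notch up, +y within 0.6 rad of the press's +y
- clamp_bar: The clamp bar's underside: origin at the middle of it, axes as above. Its notched end gets under the pin only with the bar sloping down to that end by 12 to 20 degrees, since the catch holds up the other end. Home against the keeper's stop, the notch lies under the pin with 1.5 mm to spare, and the pin drops into it as the other end goes down; otherwise the bar stays 6 mm low there
- letter_centre (a point): Letter: loose L-shaped brown board with blue edges, 59x62x16 mm. This point is the middle, half-way up, of its 62 mm long, 22 mm wide limb, which lies along the press's y below the bar's place; the other limb points to the press's +x near its keeper end. Its top is at z = 50 mm, or 44 mm with the press closed
- base_keeper_end (a point): Top edge of the base's keeper end (y = 150, z = 16 mm of the press). Keeper in the press's frame: 8 mm pin along x at y = 77, underside z = 56; sill under it, top z = 30; stop face y = 102.5; cheeks 36 mm apart, y = 67 to 112, 74 mm high, mouth flared from y = 58. These y are nominal: it is clamped anywhere within 12 mm of them along y, not measured: feel for the stop
- glue_bottle: white glue bottle with dark cap, 178 mm tall, 56 mm across, standing at the back right of the press; origin at the centre of its underside; leave it alone
- paint_tin: red and white paint tin, 77 mm across, 77 mm tall, standing right of the press; origin at the centre of its underside; leave it alone
- sanding_block: brown sanding block, 60x99x23 mm, lying right of the work; origin at the centre of its underside; leave it alone
- red_clamp: small spring clamp with red handles, 52x107x20 mm, lying flat left of the work; origin at the centre of its underside; leave it alone
- tape_roll: roll of masking tape, 109 mm across, 30 mm tall, lying flat at the near left; origin at the centre of its underside; leave it alone

How it is judged (in metres and radians):
At the end, for the whole second after the job is handed in: Bar at rest, level within 0.014 rad (so the pin is in its notch), its middle 51.5 to 57 mm high and within 6 mm (x) and 18 mm (y) of the press's middle, along its y within 0.07 rad; catch within 0.08 rad of upright; bed down over 3 mm; letter moved less than 15 mm (it sinks 6 mm) (x of bar_centre in the frame of glue_press between -0.006 and 0.006 m and y of bar_centre in the frame of glue_press between -0.018 and 0.018 m and z of bar_centre in the frame of glue_press between 0.0515 and 0.057 m and angle between bar_centre's own y axis and vertical between 1.5568 and 1.5848 rad and angle between the y axis of bar_centre and the y axis of glue_press, either way round below 0.07 rad and value of joint catch below 0.08 rad and value of joint bed above 0.003 m and distance of letter_centre from where it was at the start of the episode below 0.015 m and linear speed of clamp_bar below 0.02 m/s); the robot touches nothing.
It fails at once if the bar is forced into the press with over 45 N (contact force between clamp_bar and glue_press above 45 N).
It fails at once if another thing on the bench is moved more than 30 mm (distance of any of glue_bottle, paint_tin, sanding_block, red_clamp, tape_roll from where it was at the start of the episode above 0.03 m).
It fails at once if the letter is pushed off its place by more than 30 mm (distance of letter_centre from where it was at the start of the episode above 0.03 m).
It also fails if it takes over 51 s, if anything falls off the work surface, if the arm or the gripper's body presses on something with over 40 N, if the wrist force passes 120 N, or if a joint passes its speed limit or range.

### The arm

A 6-joint arm with a two-finger parallel gripper is mounted at the origin on a cart in front of the work surface, level with it; the furniture and walls round the work are solid. World frame = base frame: x ahead of the robot, y to its left, z up, the work surface at z = 0. Lengths are in mm, angles in degrees, forces in N, time in s.
With the tool pointing down it reaches from about 350 to 850 mm from the base axis. Payload 8.1 kg.
Tool frame: the origin (TCP) lies midway between the tips of the shut fingers; the grasp point (between the pads) lies 19 mm behind it (r.tcp_to_grasp is the distance from the TCP to the grasp point, in mm); z points along the fingers, y is the direction in which the jaws open and shut (so a half turn about z gives the same grasp; the last joint's range is limited). The gripper opens to 85 mm and grips with 20 to 120 N. Pads are 22 mm wide; open, the fingers measure 114 mm over their backs; the gripper's body (76 mm by 85 mm) begins 54 mm behind the grasp point. The pads swing forward as they close: fully open they stand 13 mm farther back than shut.
Start: joints at [62.086, 7.471, 85.268, -0, 87.261, -4.893], TCP at [234.625, 552.229, 231.292] pointing down, gripper open.
Joint ranges: [-169.43, 169.43], [-51.17, 129.36], [1.28, 143.12], [-76.62, 256.62], [0, 156.53], [-152.29, 152.29]. Speed limits (degrees/s): [136.94, 136.94, 159.86, 180, 180, 180].

### API

Orientations are given as [roll, pitch, yaw] about the fixed x, y, z axes, in that order (R = Rz(yaw) Ry(pitch) Rx(roll)).
In Python, from bench import r gives the robot as it stands.
- The arm moves only by the tool jog_arm, never from a script. Its argument "targets" is a list of rows, each a list of 7 numbers: the shift along the tool's x, y, z in m, then the turn, a rotation vector about the tool's x, y, z in rad, then the closure, from 0 (fully open) to 1 (shut). In form: [[dx, dy, dz, wx, wy, wz, claw], ...]. A call has 1 to 5 rows; each row is the pose to reach, as a shift and turn from the pose commanded when the call began, along the tool's axes at that moment; what a row does not reach only later rows make up. A row lasts 1/12 s, in which the tool goes at most 41.7 mm and 7.16 degrees, less where a joint would pass 70% of its speed; a pose out of reach is approached as far as the arm can. A call with a gripper value outside its range is refused whole. The fingers move at their own pace and stop on an object; "newtons" is the grip in N (left out, the last holds). Time passes only in rows, so rows that repeat a pose let the fingers close. It gives the time, the measured TCP pose, the force and the opening at its end, in the units of the state.
- r.sense(): the state, without advancing time (a new reading comes with each control period).
- r.snapshot(name): name is "scene" or "side" or "wrist"; returns a dict with "pixels" (420x560x3 uint8, red, green, blue), "fx", "fy", "cx", "cy" (pixels), "origin" and "attitude" of the camera in the world. Camera axes: x right, y down, z forward; pixel columns grow to the right and rows downward; lengths in mm; the calibration is good to about 2 mm. A picture is of the moment at which its call begins. There is no depth.
- r.hand_in(): hands the job in, once; it reports no verdict.
The state is a dict: "time": time; "joint_pos": joint angles; "qd": joint speeds; "joint_efforts": joint torques, N m; "tool_pos": TCP position; "tcp_rot": TCP orientation; "ft_force": force on the tool from outside, world axes, zero at the start; "wrist_torque": the same for the moment, N m; "finger_gap": finger opening in mm.
Only numpy, scipy, OpenCV 4.12 (cv2) and the standard library are available. Lean on these libraries where they do the work, as an engineer would, in place of code of your own. Each camera call takes 0.05 s, during which the arm holds its last target.

## Working session

There is one attempt and no reset: what is moved stays moved. The work goes in short steps, Python scripts to look and compute and a tool call to move; the robot and the scene stay as the last step left them, time stands still between calls to the robot, and variables do not carry over. Pictures are saved under pics/ and viewed, and the job is handed in when it is done.

Besides the shell and the picture viewer there is one more tool, called after ">>>" as a command line: name --pt "numbers of a row" for each row, then --argument value for the rest. jog_arm: Moves the arm, as the interface text tells. Its arguments: {"type":"object","properties":{"targets":{"type":"array","items":{"type":"array","items":{"type":"number"}}},"newtons":{"type":"number"}},"required":["targets"]}

```bash
mkdir -p pics; ls
python3 - <<'E'
from bench import r
import cv2,pickle
s=r.sense();print(s)
for n in ["scene","side","wrist"]:
    d=r.snapshot(n);cv2.imwrite(f"pics/{n}0.png",d["pixels"][:,:,::-1]);pickle.dump(d,open(f"pics/{n}0.pkl","wb"))
    print(n,{k:v for k,v in d.items() if k!="pixels"})
E
```

```text
pics
{'time': 0.0, 'joint_pos': array([ 6.20861467e+01,  7.51543514e+00,  8.53305846e+01,  1.45914554e-03,
        8.72606519e+01, -4.89256225e+00]), 'qd': array([ 0.0137461 ,  0.0253039 ,  0.02560704, -0.08366709,  0.0323933 ,
       -0.03807068]), 'joint_efforts': array([ 1.04543757e-03, -5.69375432e+01, -5.00574911e+01, -1.07740232e-04,
        1.40252011e-02,  4.24634050e-05]), 'tool_pos': array([234.35005739, 551.73957338, 230.22850518]), 'tcp_rot': array([-1.79893841e+02, -1.05498052e-02,  1.56978628e+02]), 'ft_force': array([-0.01633581,  0.04260079, -0.3558806 ]), 'wrist_torque': array([-0.01339362,  0.02083226, -0.01053147]), 'finger_gap': 85.55813324222069}
scene {'fx': 519.7192933614854, 'fy': 519.7192933614854, 'cx': 272.49938394654606, 'cy': 215.0060342974918, 'origin': array([ -259.97172882, -1216.13113878,   769.20062858]), 'attitude': array([-115.96590884,   -0.39402836,  -33.04167169])}
side {'fx': 402.4895592620648, 'fy': 402.4895592620648, 'cx': 280.6093083254108, 'cy': 211.55636856400938, 'origin': array([567.37660863, 930.47940328, 890.60319101]), 'attitude': array([-131.81376165,    1.15362752,  177.74681768])}
wrist {'fx': 361.96282253788405, 'fy': 361.96282253788405, 'cx': 283.48189811427756, 'cy': 211.4693610276328, 'origin': array([166.54499781, 579.92906719, 373.3636654 ]), 'attitude': array([1.63073724e+02, 7.49083318e-02, 6.70494424e+01])}
```

View pics/scene0.png

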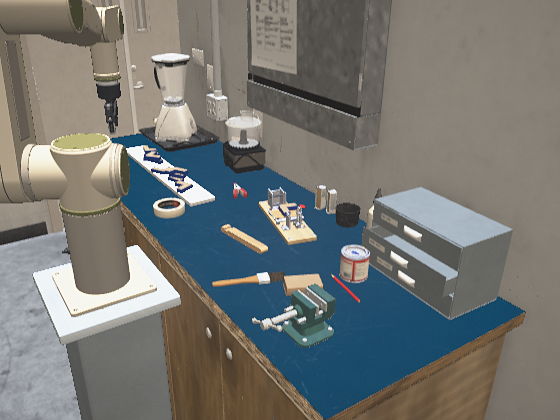

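View pics/side0.png

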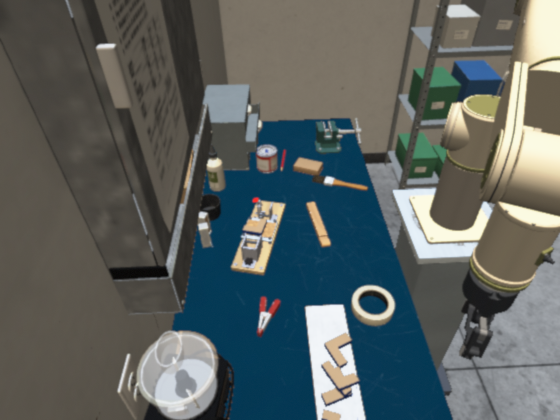

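View pics/wrist0.png

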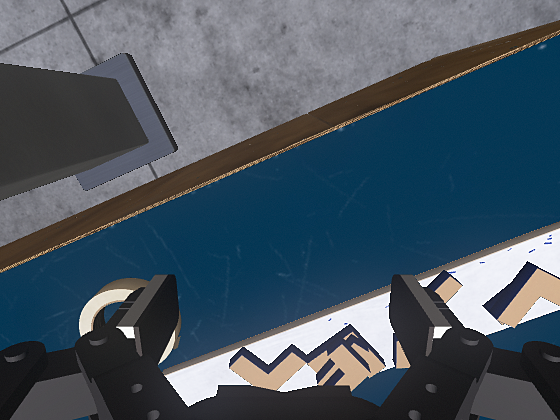

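```bash
cat > h.py <<'E'
import numpy as np,cv2,pickle
from scipy.spatial.transform import Rotation as R
def RM(a): return R.from_euler('xyz',a,degrees=True).as_matrix()
def ray(d,u,v):
    k=np.array([(u-d['cx'])/d['fx'],(v-d['cy'])/d['fy'],1.]); return d['origin'],RM(d['attitude'])@k
def onz(d,u,v,z):
    o,k=ray(d,u,v); return o+k*(z-o[2])/k[2]
def proj(d,p):
    c=RM(d['attitude']).T@(np.asarray(p,float)-d['origin']); return np.array([d['fx']*c[0]/c[2]+d['cx'],d['fy']*c[1]/c[2]+d['cy']])
def tri(obs):
    A=np.zeros((3,3));b=np.zeros(3)
    for d,u,v in obs:
        o,k=ray(d,u,v);k=k/np.linalg.norm(k);P=np.eye(3)-np.outer(k,k);A+=P;b+=P@o
    return np.linalg.solve(A,b)
def load(n): return pickle.load(open(f'pics/{n}.pkl','rb'))
def snap(r,n,name):
    d=r.snapshot(n);cv2.imwrite(f"pics/{name}.png",d["pixels"][:,:,::-1]);pickle.dump(d,open(f"pics/{name}.pkl","wb"));return d
def crop(d,name,x0,y0,x1,y1,s):
    cv2.imwrite(f'pics/{name}.png',cv2.resize(d['pixels'][y0:y1,x0:x1,::-1],None,fx=s,fy=s,interpolation=cv2.INTER_CUBIC))
E
python3 - <<'E'
from h import *
s=load('scene0');d=load('side0');w=load('wrist0')
crop(s,'s0c',200,170,340,290,5);crop(d,'d0c',220,180,350,290,6)
print(onz(s,243,238,18),onz(d,318,224,18),onz(s,288,222,16),onz(d,260,236,16))
T=RM([-179.89,-.01,156.98]);
print(T.T@(w['origin']-np.array([234.35,551.74,230.2])), R.from_matrix(T.T@RM(w['attitude'])).as_euler('xyz',degrees=True))
E
```

```text
[423.3809244  -11.40453076  18.        ] [431.81588416  20.5827984   18.        ] [601.87700248   7.77402714  16.        ] [613.84753493  60.72789178  16.        ]
[  73.45397045   -0.84581213 -143.14948742] [-1.69364090e+01  3.50794686e-02  8.99305708e+01]
```

View pics/s0c.png

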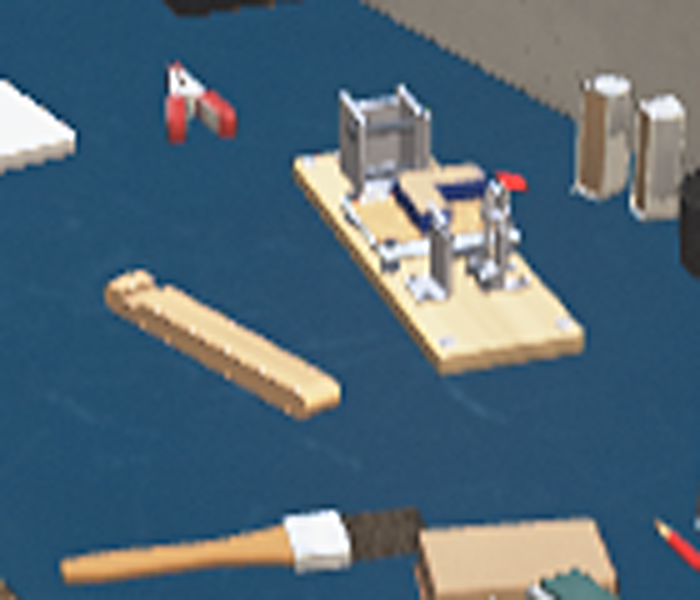

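View pics/d0c.png

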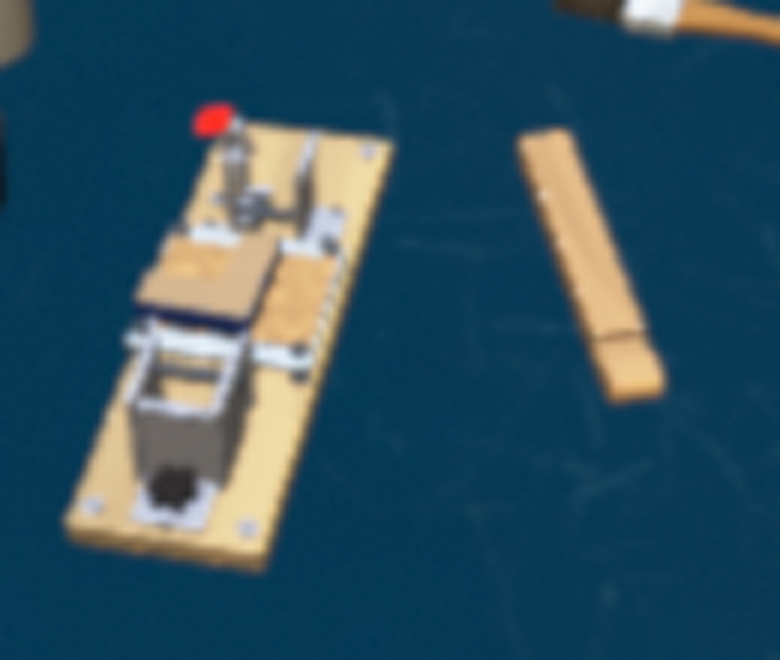

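Run:
```python
from h import *
s=load('scene0');d=load('side0')
print('base side');
for u,v in [(65,520),(268,553),(393,143),(235,122)]: print(onz(d,220+u/6,180+v/6,16))
print('base scene')
for u,v in [(298,160),(443,357),(583,340)]: print(onz(s,200+u/5,170+v/5,16))
print('bar side')
for u,v in [(518,138),(572,130),(665,372),(610,395)]: print(onz(d,220+u/6,180+v/6,18))
print('bar scene')
for u,v in [(108,288),(305,408),(340,385),(150,272)]: print(onz(s,200+u/5,170+v/5,18))
```

```text
base side
[696.72273887 178.1714715   16.        ]
[600.97489908 203.59392386  16.        ]
[528.74855846 -84.91171287  16.        ]
[ 616.46261304 -108.5319612    16.        ]
base scene
[606.11622994 188.42570802  16.        ]
[529.96430878 -99.72537555  16.        ]
[ 614.03833617 -127.64925917   16.        ]
bar side
[459.48854794 -82.48914155  18.        ]
[428.98108908 -87.4146307   18.        ]
[402.06464213 100.49831024  18.        ]
[431.15114837 114.51337358  18.        ]
bar scene
[400.96550041  83.67824981  18.        ]
[ 425.98296102 -110.19535295   18.        ]
[457.52190952 -98.33715738  18.        ]
[433.93637686  89.02947195  18.        ]
```

```bash
cat >> h.py <<'E'
def go(r,pos,Rt):
    s=r.sense();T=RM(s['tcp_rot']);dp=T.T@(np.asarray(pos,float)-s['tool_pos'])/1000;w=R.from_matrix(T.T@Rt).as_rotvec()
    print('t',round(s['time'],2),'shift',dp.round(4),'turn',w.round(4),'F',s['ft_force'].round(1),'gap',round(s['finger_gap'],1))
E
python3 - <<'E'
from h import *
from bench import r
go(r,[470,30,300],RM([180,0,97.5]))
E
```

```text
t 0.15 shift [-0.4209 -0.3882 -0.069 ] turn [-1.4000e-03  7.0000e-04  1.0381e+00] F [ 0.8  0.1 -0.2] gap 85.3
```

>>> jog_arm --pt "-0.421 -0.388 -0.07 0 0 1.04 0" --pt "-0.421 -0.388 -0.07 0 0 1.04 0" --pt "-0.421 -0.388 -0.07 0 0 1.04 0" --pt "-0.421 -0.388 -0.07 0 0 1.04 0" --pt "-0.421 -0.388 -0.07 0 0 1.04 0"

```text
time: 0.57
tool_pos: [319.8, 362.0, 256.3]
tcp_rot: [-180.0, 0.0, 120.9]
ft_force: [1.4, 0.4, 0.3]
finger_gap: 85.4
```

Run:
```python
from h import *
from bench import r
go(r,[470,30,300],RM([180,0,97.5]))
```

```text
t 0.57 shift [-0.362  -0.0414 -0.0436] turn [-5.000e-04  4.000e-04  4.077e-01] F [1.4 0.4 0.3] gap 85.4
```

>>> jog_arm --pt "-0.362 -0.041 -0.044 0 0 0.408 0" --pt "-0.362 -0.041 -0.044 0 0 0.408 0" --pt "-0.362 -0.041 -0.044 0 0 0.408 0" --pt "-0.362 -0.041 -0.044 0 0 0.408 0" --pt "-0.362 -0.041 -0.044 0 0 0.408 0"

```text
time: 0.98
tool_pos: [406.4, 174.0, 281.8]
tcp_rot: [180.0, -0.0, 97.6]
ft_force: [1.9, 0.9, -0.3]
finger_gap: 85.3
```

Run:
```python
from h import *
from bench import r
go(r,[470,30,300],RM([180,0,97.5]))
```

```text
t 0.98 shift [-0.1511  0.0439 -0.0182] turn [ 0.0003 -0.0001  0.0026] F [ 1.9  0.9 -0.3] gap 85.3
```

>>> jog_arm --pt "-0.151 0.044 -0.018 0 0 0 0" --pt "-0.151 0.044 -0.018 0 0 0 0" --pt "-0.151 0.044 -0.018 0 0 0 0" --pt "-0.151 0.044 -0.018 0 0 0 0" --pt "-0.151 0.044 -0.018 0 0 0 0"

```text
time: 1.4
tool_pos: [471.9, 27.0, 299.9]
tcp_rot: [180.0, 0.1, 97.5]
ft_force: [0.0, 0.7, 0.5]
finger_gap: 85.6
```

Run:
```python
from h import *
from bench import r
snap(r,'wrist','w1')
print(r.sense()['tool_pos'])
```

```text
[471.01630115  29.38560917 299.50576316]
```

View pics/w1.png

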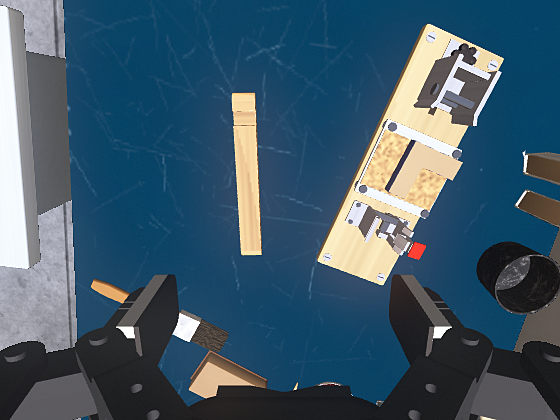

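Run:
```python
from h import *
d=load('w1')
crop(d,'w1a',300,10,520,300,2.7);crop(d,'w1b',215,80,285,270,4)
for n,u,v,z in [('bl',429,24,16),('tr',505,54,16),('fl',317,262,16),('fr',385,286,16)]: print(n,onz(d,u,v,z))
```

```text
bl [606.29954946 197.40979013  16.        ]
tr [695.69241691 179.54765124  16.        ]
fl [531.93329068 -91.70448339  16.        ]
fr [ 626.18525739 -114.08648441   16.        ]
```

View pics/w1a.png

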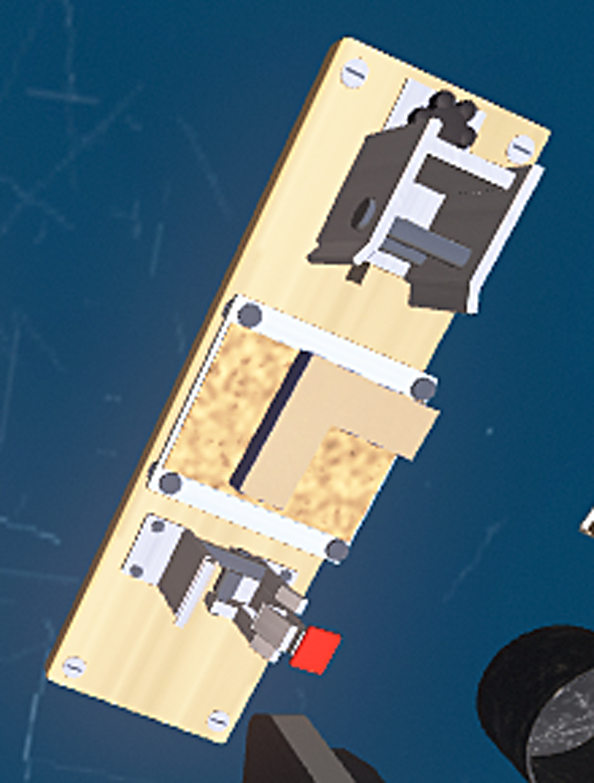

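View pics/w1b.png

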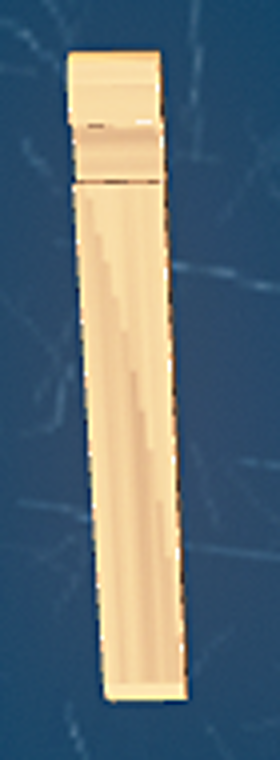

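Run:
```python
from h import *
d=load('w1')
c=lambda u,v,z: onz(d,300+u/2.7,10+v/2.7,z)
sc=[c(353,73,17),c(521,148,17),c(75,667,17),c(218,722,17)]
C=np.mean(sc,0); ydir=(sc[0]+sc[1]-sc[2]-sc[3])[:2]
print('screw centre',C,'yaw',np.degrees(np.arctan2(-ydir[0],ydir[1])),'yaw2',np.degrees(np.arctan2(*(sc[1]+sc[3]-sc[0]-sc[2])[[1,0]])))
co=[c(341,38,16),c(551,130,16),c(46,682,16),c(222,745,16)]
C2=np.mean(co,0);yd=(co[0]+co[1]-co[2]-co[3])[:2];print('corner centre',C2,np.degrees(np.arctan2(-yd[0],yd[1])),np.linalg.norm(yd)/2,np.linalg.norm(co[0]-co[1]),np.linalg.norm(co[2]-co[3]))
a=np.arctan2(-ydir[0],ydir[1]);P=np.array([[np.cos(a),np.sin(a)],[-np.sin(a),np.cos(a)]])
f=lambda u,v,z:(P@(c(u,v,z)-C)[:2]).round(1)
print('pin top line',f(398,222,64),f(470,247,64),'pin low',f(388,238,60),f(465,262,60))
print('stop rail',f(430,160,74),f(512,187,74),'front',f(430,150,74),f(515,172,74))
print('cheek front',f(360,262,74),f(473,310,74),'cheek back',f(432,122,74),f(541,168,74))
print('letter',f(308,352,50),f(236,487,50),f(440,408,50),f(412,458,50),f(333,430,50),f(290,512,50))
print('red tab',f(318,650,90),'fork L cheek top',f(180,622,72),f(213,560,72))
b=lambda u,v:onz(d,215+u/4,80+v/4,18)
bb=[b(67,52),b(161,52),b(104,700),b(187,700)];print(bb)
Y=(bb[0]+bb[1]-bb[2]-bb[3])[:2]/2;print('bar',np.mean(bb,0),np.linalg.norm(Y),np.degrees(np.arctan2(-Y[0],Y[1])))
n=(b(72,183)+b(163,182))/2;print('notch edge dist',np.linalg.norm(n-np.mean(bb,0)))
hsv=cv2.cvtColor(d['pixels'],cv2.COLOR_RGB2HSV)
m=((hsv[...,0]<30)&(hsv[...,1]>60)&(hsv[...,2]>120)).astype(np.uint8);m[:, :215]=0;m[:,285:]=0;m[280:]=0;m[:80]=0
cn=max(cv2.findContours(m,0,1)[0],key=cv2.contourArea);print(cv2.minAreaRect(cn))
```

```text
screw centre [614.59468533  41.87873352  17.        ] yaw -14.058336232077778 yaw2 -14.246404399299214
corner centre [613.52320539  41.33696741  16.        ] -14.033466238067216 298.56607876683586 95.00708695213667 93.04445925977394
pin top line [-12.6  86.7] [16.6 88.8] pin low [-11.7  81.1] [19.5 84.2]
stop rail [-16.2 107.4] [ 15.4 110.3] front [-17.9 110.3] [ 13.7 115. ]
cheek front [-22.5  67.7] [24.3 68. ] cheek back [-21.8 118.5] [ 21.6 119.5]
letter [-16.2  32.9] [-18.1 -27. ] [43.8 32.7] [43.5 10.5] [7.9 8.8] [  7.5 -28.4]
red tab [ 26.3 -69.3] fork L cheek top [-22.2 -83.6] [-21.3 -54.7]
[array([404.70396318, 100.17264293,  18.        ]), array([430.68315154, 103.62033915,  18.        ]), array([434.04824407, -93.86299386,  18.        ]), array([460.25728519, -90.40039391,  18.        ])]
bar [432.423161     4.88239858  18.        ] 196.2518316835363 8.633255446453184
notch edge dist 62.66054833931836
((246.50001525878906, 173.5), (162.1077117919922, 23.456100463867188), 87.51044464111328)
```

Run:
```python
from h import *
from bench import r
go(r,[437.8,-31,80],RM([180,0,98.6]))
```

```text
t 1.45 shift [-0.0554 -0.0408  0.2195] turn [-0.0002  0.0005 -0.019 ] F [ 0.5  0.7 -0.5] gap 85.5
```

>>> jog_arm --pt "-0.055 -0.041 0.22 0 0 -0.019 0" --pt "-0.055 -0.041 0.22 0 0 -0.019 0" --pt "-0.055 -0.041 0.22 0 0 -0.019 0" --pt "-0.055 -0.041 0.22 0 0 -0.019 0" --pt "-0.055 -0.041 0.22 0 0 -0.019 0"

```text
time: 1.87
tool_pos: [439.4, -21.4, 98.8]
tcp_rot: [180.0, -0.0, 99.0]
ft_force: [0.4, 0.1, -0.1]
finger_gap: 85.7
```

Run:
```python
from h import *
from bench import r
go(r,[437.8,-31,4],RM([180,0,98.6]))
```

```text
t 1.87 shift [-0.0093 -0.0031  0.0948] turn [ 0.0003 -0.0003  0.0061] F [ 0.4  0.1 -0.1] gap 85.7
```

>>> jog_arm --pt "-0.006 -0.002 0.05 0 0 0.0 0" --pt "-0.006 -0.002 0.05 0 0 0.0 0" --pt "-0.006 -0.002 0.05 0 0 0.0 0"

```text
time: 2.12
tool_pos: [435.8, -27.1, 47.5]
tcp_rot: [-179.6, -0.2, 98.9]
ft_force: [0.1, -0.1, 0.6]
finger_gap: 85.4
```

Run:
```python
from h import *
from bench import r
snap(r,'wrist','w2')
go(r,[437.8,-31,4],RM([180,0,98.6]))
```

```text
t 2.17 shift [-0.0035 -0.001   0.0465] turn [-0.0026 -0.0012  0.0053] F [0.1 0.9 0.6] gap 85.6
```

View pics/w2.png

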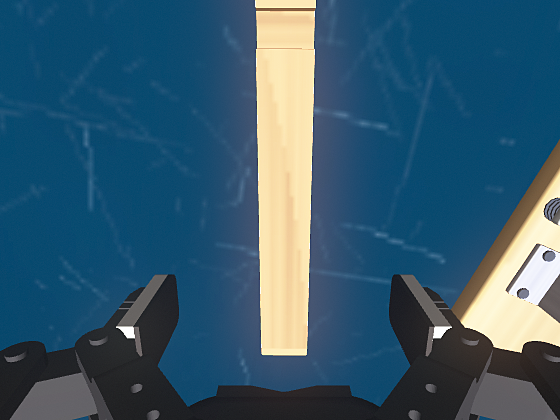

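Run:
```python
from h import *
d=load('w2')
a=onz(d,257,48,18);b=onz(d,315,48,18);e=[onz(d,262,355,14),onz(d,307,355,14)]
m=(a+b)/2;q=(e[0]+e[1])/2;y=(m-q)[:2];print(a,b,q,np.degrees(np.arctan2(-y[0],y[1])),np.linalg.norm(y))
u=y/np.linalg.norm(y);print('centre',m[:2]-64*u,'grip',m[:2]-99*u)
```

```text
[409.48253984  65.50142025  18.        ] [434.62150336  69.44003992  18.        ] [446.8701461  -93.50368679  14.        ] 8.764530279056633 162.87634018563585
centre [431.80395958   4.21806448] grip [437.13705067 -30.37323702]
```

Consistent. Go down and grip.

>>> jog_arm --pt "-0.003 -0.001 0.03 0 0 0.003 0" --pt "-0.003 -0.001 0.046 0 0 0.003 0" --pt "-0.003 -0.001 0.046 0 0 0.003 0"

```text
time: 2.42
tool_pos: [439.1, -30.8, 4.9]
tcp_rot: [-180.0, -0.0, 98.7]
ft_force: [-0.2, -0.8, -0.5]
finger_gap: 85.3
```

>>> jog_arm --newtons 70 --pt "0 0 0 0 0 0 1" --pt "0 0 0 0 0 0 1" --pt "0 0 0 0 0 0 1" --pt "0 0 0 0 0 0 1" --pt "0 0 0 0 0 0 1"

```text
time: 2.83
tool_pos: [439.7, -31.5, 5.9]
tcp_rot: [179.9, 0.0, 98.7]
ft_force: [2.2, 1.7, 13.9]
finger_gap: 25.7
```

>>> jog_arm --pt "0 0 -0.04 0 0 0 1" --pt "0 0 -0.08 0 0 0 1" --pt "0 0 -0.12 0 0 0 1" --pt "0 0 -0.14 0 0 0 1" --pt "0 0 -0.14 0 0 0 1"

```text
time: 3.25
tool_pos: [442.4, -32.1, 151.2]
tcp_rot: [179.4, 0.2, 98.7]
ft_force: [0.7, -0.2, -0.6]
finger_gap: 23.7
```

```bash
cat >> h.py <<'E'
C0=np.array([614.2,41.6,0.]);PR=RM([0,0,-14.05])
def toP(p): return PR.T@(np.asarray(p)-C0)
def toW(p): return PR@np.asarray(p,float)+C0
E
python3 - <<'E'
from h import *
from bench import r
s=load('scene0');d=load('side0');w=load('w1')
o=[(s,302.2,206.2),(d,255.7,200.2),(w,417.8,250.7)]
p=tri(o);print('tab',toP(p).round(1),[ (proj(k,p)-[u,v]).round(1) for k,u,v in o])
snap(r,'wrist','w3');snap(r,'scene','s3');e=snap(r,'side','d3');print(r.sense())
crop(e,'d3c',240,140,440,290,4)
E
```

```text
tab [ 28.9 -70.2  82.2] [array([-0.1,  0.1]), array([-0.5, -0.5]), array([-1.2, -1.1])]
{'time': 3.4, 'joint_pos': array([-1.07804879e+01, -1.48962788e+01,  1.15883302e+02, -1.87340019e-03,
        7.90450551e+01, -1.94861969e+01]), 'qd': array([-0.08356768,  1.29916246,  1.60230238, -0.02971147, -0.0555091 ,
        0.05671216]), 'joint_efforts': array([-2.70415803e-03, -3.73840320e+01, -5.13523221e+01,  4.94931091e-02,
       -1.85199652e-02,  1.99995309e-03]), 'tool_pos': array([438.2995565 , -31.34748523, 144.05407596]), 'tcp_rot': array([-1.79969145e+02, -8.96698939e-03,  9.87060631e+01]), 'ft_force': array([ 0.05169694,  1.52104675, -2.50962872]), 'wrist_torque': array([-0.03121311, -0.04298776,  0.05713543]), 'finger_gap': 24.0661362234384}
```

View pics/w3.png

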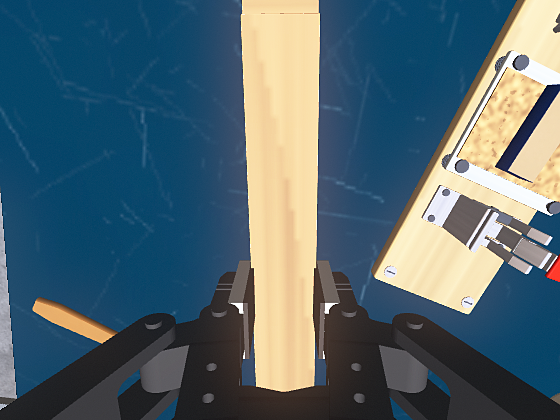

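View pics/d3c.png

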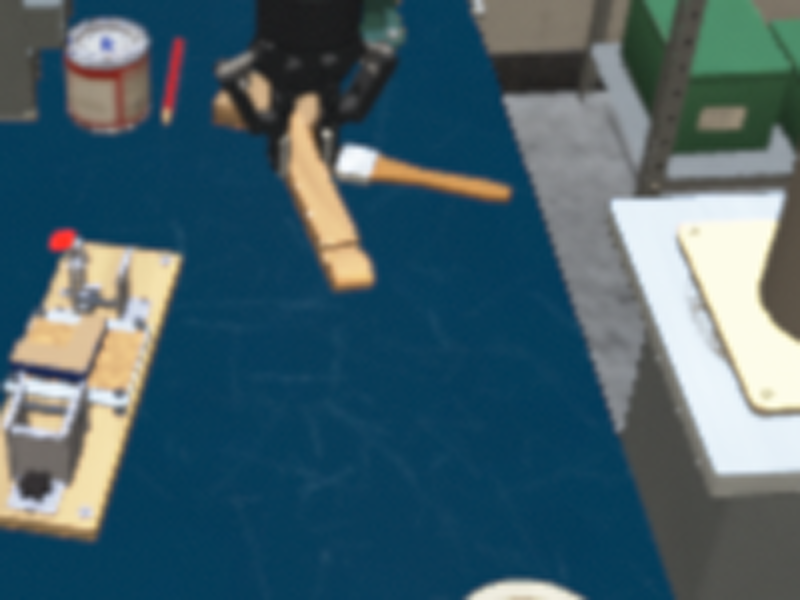

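Run:
```python
from h import *
d=load('w3')
T=RM([-180,0,98.7]);t=np.array([438.6,-31.3,144.6])
for h in (11,13,15):
    a=onz(d,242,14,t[2]+h);b=onz(d,320,13.5,t[2]+h);g=onz(d,256,385,t[2]+h-2);g2=onz(d,315,385,t[2]+h-2)
    print(h,np.linalg.norm(a-b),(T.T@((a+b)/2-t)).round(1),(T.T@((g+g2)/2-t)).round(1), d['origin'])
```

```text
11 26.70814300700431 [100.4   3.  -11. ] [-57.4   5.   -9. ] [430.06218423  40.41495685 293.96722864]
13 26.32209577214124 [100.    2.9 -13. ] [-55.6   5.  -11. ] [430.06218423  40.41495685 293.96722864]
15 25.93604853727811 [ 99.6   2.9 -15. ] [-53.7   4.9 -13. ] [430.06218423  40.41495685 293.96722864]
```

Run:
```python
from h import *
d=load('w3')
T=RM(d['attitude'])@R.from_euler('xyz',[-16.936,.035,89.93],degrees=True).as_matrix().T
t=d['origin']-T@np.array([73.454,-.846,-143.149]);print(t,R.from_matrix(T).as_euler('xyz',degrees=True))
for h in (11,13,15):
    def pl(u,v,h):
        o,k=ray(d,u,v);o=T.T@(o-t);k=T.T@k;return o+k*(-h-o[2])/k[2]
    a=pl(242,14,h);b=pl(320,13.5,h);g=pl(256,385,h-2);g2=pl(315,385,h-2)
    print(h,np.linalg.norm(a-b),((a+b)/2).round(1),((g+g2)/2).round(1))
```

```text
[443.45415541 -32.26707018 151.04830027] [1.79444153e+02 1.67328916e-01 9.87071826e+01]
11 25.523243906895004 [100.8  -1.6 -11. ] [-49.7   0.3  -9. ]
13 25.136964118067315 [100.4  -1.6 -13. ] [-47.8   0.3 -11. ]
15 24.75068432923963 [100.   -1.6 -15. ] [-46.    0.3 -13. ]
```

```bash
cat >> h.py <<'E'
L0=np.array([[0,1,0],[1,0,0],[0,0,-1.]])
def tool_for(c,th,xoff=127.5,yoff=-1.0,zoff=-3.):
    Rp=R.from_euler('x',-th,degrees=True).as_matrix()@L0
    return toW(np.asarray(c,float)-Rp@np.array([xoff,yoff,zoff])),PR@Rp
def circ(s,xoff=127.5,yoff=-1.0,zoff=-3.):
    T=RM(s['tcp_rot']);p=toP(s['tool_pos']+T@np.array([xoff,yoff,zoff]));b=PR.T@T
    return p.round(1), 'slope',np.degrees(np.arcsin(-b[2,0])).round(2),'yaw',np.degrees(np.arctan2(-b[0,0],b[1,0])).round(2)
def goc(r,c,th):
    go(r,*tool_for(c,th)); print('now',circ(r.sense()))
E
python3 - <<'E'
from h import *
from bench import r
print('bottle',onz(load('side0'),217,189,0), tool_for([0,50,110],20))
goc(r,[0,50,110],20)
E
```

```text
bottle [ 767.50287915 -199.59297708    0.        ] (array([597.9731204 , -27.36049935, 150.78849041]), array([[ 0.22812781,  0.97008424, -0.08303173],
       [ 0.911581  , -0.24276855, -0.33178835],
       [-0.34202014,  0.        , -0.93969262]]))
t 3.4 shift [-0.0202  0.1584 -0.0068] turn [ 0.0688 -0.3445  0.3932] F [ 0.1  1.5 -2.5] gap 24.1
now (array([-203.2,    3.7,  147.1]), 'slope', np.float64(-0.01), 'yaw', np.float64(22.76))
```

>>> jog_arm --pt "-0.01 0.04 -0.02 0.017 -0.086 0.098 1" --pt "-0.015 0.08 -0.015 0.034 -0.172 0.197 1" --pt "-0.018 0.12 -0.01 0.052 -0.258 0.295 1" --pt "-0.02 0.158 -0.007 0.069 -0.345 0.393 1" --pt "-0.02 0.158 -0.007 0.069 -0.345 0.393 1"

```text
time: 3.82
tool_pos: [599.2, -25.6, 142.7]
tcp_rot: [-179.5, 20.4, 76.0]
ft_force: [-1.6, -0.4, -3.8]
finger_gap: 23.7
```

Run:
```python
from h import *
from bench import r
goc(r,[0,50,110],20)
```

```text
t 3.82 shift [-0.0047 -0.0008 -0.0069] turn [-0.0081  0.0072  0.0007] F [-1.6 -0.4 -3.8] gap 23.7
now (array([  0.7,  51.7, 101.1]), 'slope', np.float64(20.41), 'yaw', np.float64(0.05))
```

>>> jog_arm --pt "0 0 0 0 0 0 1" --pt "0 0 0 0 0 0 1"

```text
time: 3.98
tool_pos: [596.3, -26.6, 147.9]
tcp_rot: [-179.6, 20.1, 76.2]
ft_force: [-0.2, -0.7, -0.5]
finger_gap: 23.6
```

Run:
```python
from h import *
from bench import r
snap(r,'wrist','w4');goc(r,[0,50,110],20)
s=snap(r,'scene','s4');e=snap(r,'side','d4')
a=cv2.resize(s['pixels'][170:280,200:330],None,fx=4.2,fy=4.2,interpolation=2);b=cv2.resize(e['pixels'][150:290,215:305],None,fx=3.3,fy=3.3,interpolation=2)
h=460;cv2.imwrite('pics/sd4.png',np.hstack([a[:h,:500],b[:h]])[:,:,::-1])
```

```text
t 4.03 shift [-0.0001  0.0015 -0.001 ] turn [-0.0025  0.0004  0.003 ] F [-0.1 -0.4 -0.3] gap 23.5
now (array([ -1.8,  49.8, 109. ]), 'slope', np.float64(20.02), 'yaw', np.float64(0.18))
```

View pics/w4.png

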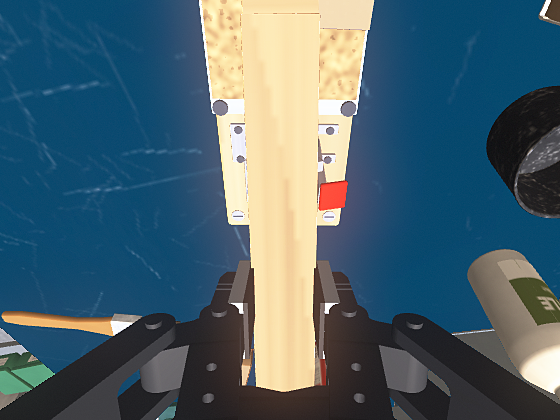

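View pics/sd4.png

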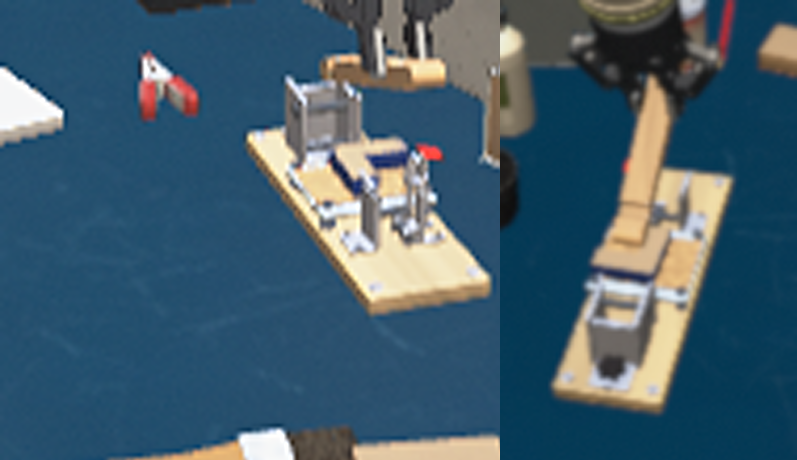

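Run:
```python
from h import *
from bench import r
goc(r,[-.8,64,75],20);goc(r,[-.8,64,54],20)
```

```text
t 4.13 shift [ 0.0263 -0.0001  0.0293] turn [ 0.0007 -0.0005  0.0001] F [-0.   0.2 -1.7] gap 23.7
now (array([ -0.7,  49.3, 111.6]), 'slope', np.float64(19.97), 'yaw', np.float64(0.01))
t 4.13 shift [ 0.0335 -0.0001  0.049 ] turn [ 0.0007 -0.0005  0.0001] F [-0.   0.2 -1.7] gap 23.7
now (array([ -0.7,  49.3, 111.6]), 'slope', np.float64(19.97), 'yaw', np.float64(0.01))
```

>>> jog_arm --pt "0.026 0 0.029 0 0 0 1" --pt "0.032 0 0.045 0 0 0 1" --pt "0.0335 0 0.049 0 0 0 1" --pt "0.0335 0 0.049 0 0 0 1" --pt "0.0335 0 0.049 0 0 0 1"

```text
time: 4.55
tool_pos: [601.8, -13.8, 96.1]
tcp_rot: [179.9, 20.0, 75.9]
ft_force: [0.3, -0.8, -0.8]
finger_gap: 24.0
```

Run:
```python
from h import *
from bench import r
s=snap(r,'scene','s5');e=snap(r,'side','d5');snap(r,'wrist','w5')
goc(r,[-.8,76,47.6],20)
a=cv2.resize(s['pixels'][170:280,240:330],None,fx=4.4,fy=4.4,interpolation=2);b=cv2.resize(e['pixels'][180:290,215:305],None,fx=4.2,fy=4.2,interpolation=2)
h=460;cv2.imwrite('pics/sd5.png',np.hstack([a[:h],b[:h]])[:,:,::-1])
```

```text
t 4.7 shift [ 0.0134 -0.0021  0.0039] turn [ 0.0036 -0.0006 -0.0015] F [ 0.3  1.  -0.8] gap 23.7
now (array([ 1.4, 64.8, 55.9]), 'slope', np.float64(19.96), 'yaw', np.float64(-0.09))
```

View pics/sd5.png

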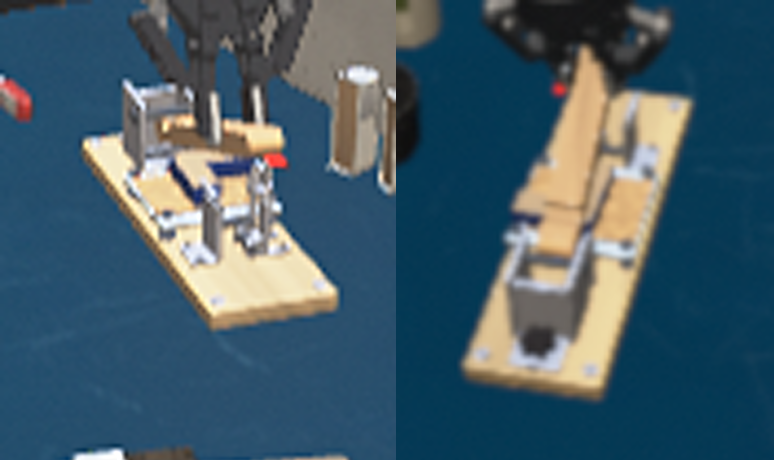

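View pics/w5.png

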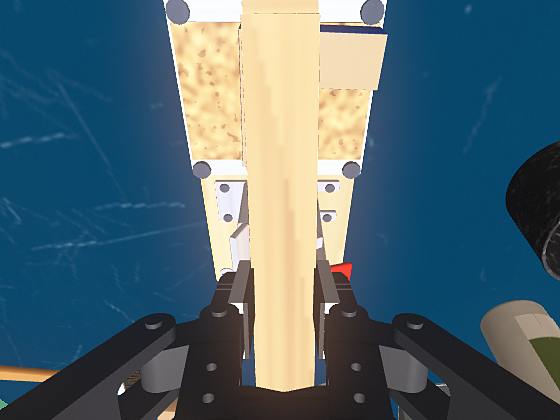

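Run:
```python
from h import *
from bench import r
goc(r,[-1.5,72,49.2],20);goc(r,[-1.5,78,46.9],20)
```

```text
t 4.7 shift [ 0.0091 -0.0028  0.0037] turn [ 0.0036 -0.0006 -0.0015] F [ 0.3  1.  -0.8] gap 23.7
now (array([ 1.4, 64.8, 55.9]), 'slope', np.float64(19.96), 'yaw', np.float64(-0.09))
t 4.7 shift [ 0.0155 -0.0028  0.0039] turn [ 0.0036 -0.0006 -0.0015] F [ 0.3  1.  -0.8] gap 23.7
now (array([ 1.4, 64.8, 55.9]), 'slope', np.float64(19.96), 'yaw', np.float64(-0.09))
```

>>> jog_arm --pt "0.002 -0.003 0.0037 0 0 0 1" --pt "0.006 -0.003 0.0037 0 0 0 1" --pt "0.009 -0.003 0.0037 0 0 0 1" --pt "0.009 -0.003 0.0037 0 0 0 1" --pt "0.009 -0.003 0.0037 0 0 0 1"

```text
time: 5.12
tool_pos: [600.3, -5.0, 87.4]
tcp_rot: [180.0, 20.0, 76.0]
ft_force: [-0.3, 0.3, -1.4]
finger_gap: 24.0
```

Run:
```python
from h import *
from bench import r
goc(r,[-1.5,82,45.4],20);goc(r,[-1.5,92,41.8],20)
```

```text
t 5.12 shift [ 0.0095  0.0016 -0.0022] turn [0.0003 0.0006 0.0007] F [-0.3  0.3 -1.4] gap 24.0
now (array([-3.2, 72.3, 46.5]), 'slope', np.float64(20.04), 'yaw', np.float64(0.04))
t 5.12 shift [ 0.0202  0.0017 -0.0022] turn [0.0003 0.0006 0.0007] F [-0.3  0.3 -1.4] gap 24.0
now (array([-3.2, 72.3, 46.5]), 'slope', np.float64(20.04), 'yaw', np.float64(0.04))
```

>>> jog_arm --pt "0 0 0 0 0 0 1"

```text
time: 5.2
tool_pos: [600.4, -5.2, 87.5]
tcp_rot: [180.0, 20.0, 76.0]
ft_force: [0.5, -0.2, -0.7]
finger_gap: 23.5
```

>>> jog_arm --pt "0 0 0 0 0 0 1"

```text
time: 5.28
tool_pos: [600.4, -5.3, 87.6]
tcp_rot: [180.0, 20.0, 76.0]
ft_force: [0.2, 0.4, -1.8]
finger_gap: 23.7
```

>>> jog_arm --pt "0 0 0 0 0 0 1"

```text
time: 5.37
tool_pos: [600.4, -5.4, 87.6]
tcp_rot: [180.0, 20.0, 76.0]
ft_force: [0.8, -0.3, -1.5]
finger_gap: 23.8
```

>>> jog_arm --pt "0 0 0 0 0 0 1"

```text
time: 5.45
tool_pos: [600.4, -5.4, 87.6]
tcp_rot: [180.0, 20.0, 75.9]
ft_force: [0.3, 0.4, -1.8]
finger_gap: 23.7
```

Run:
```python
from h import *
from bench import r
e=snap(r,'wrist','w6');crop(e,'w6c',150,0,430,230,2.8)
goc(r,[-2,75,47.9],20)
```

```text
t 5.5 shift [ 0.0025  0.001  -0.002 ] turn [ 0.0005  0.0005 -0.0001] F [-0.7  0.4 -0.8] gap 24.0
now (array([-3. , 71.9, 46.8]), 'slope', np.float64(20.03), 'yaw', np.float64(-0.0))
```

View pics/w6c.png

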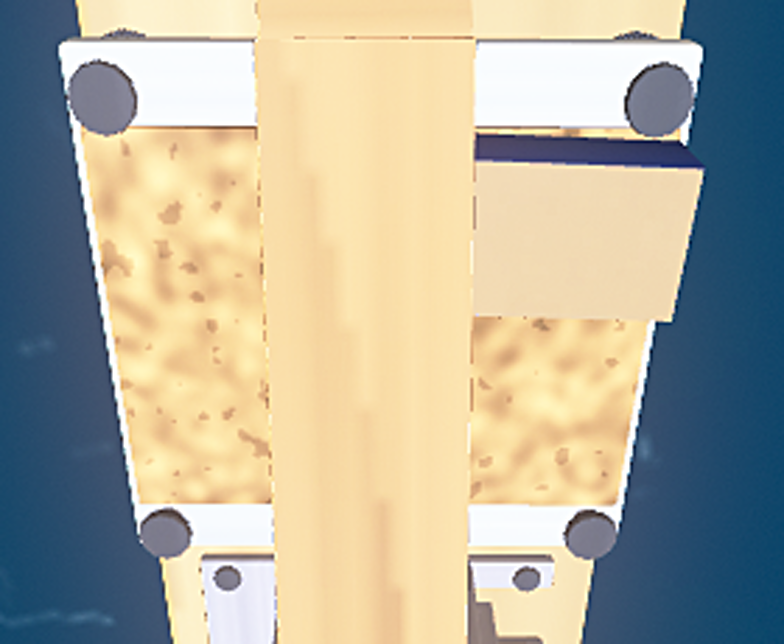

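>>> jog_arm --pt "0.0025 0.0018 -0.002 0 0 0 1" --pt "0.006 0.0018 -0.002 0 0 0 1" --pt "0.01 0.0018 -0.002 0 0 0 1" --pt "0.01 0.0018 -0.002 0 0 0 1" --pt "0.01 0.0018 -0.002 0 0 0 1"

```text
time: 5.92
tool_pos: [604.5, 4.4, 85.8]
tcp_rot: [180.0, 20.0, 76.0]
ft_force: [-0.7, 0.5, -1.5]
finger_gap: 24.0
```

Run:
```python
from h import *
from bench import r
goc(r,[-1.3,95,40.8],20)
```

```text
t 5.92 shift [ 0.0133  0.0001 -0.0004] turn [0.0003 0.0006 0.0007] F [-0.7  0.5 -1.5] gap 24.0
now (array([-1.5, 82.4, 44.9]), 'slope', np.float64(20.03), 'yaw', np.float64(0.04))
```

>>> jog_arm --pt "0.004 0 -0.0004 0 0 0 1" --pt "0.008 0 -0.0004 0 0 0 1" --pt "0.008 0 -0.0004 0 0 0 1"

```text
time: 6.17
tool_pos: [606.4, 12.2, 83.3]
tcp_rot: [180.0, 20.0, 76.0]
ft_force: [-0.3, -0.1, -1.9]
finger_gap: 23.7
```

>>> jog_arm --pt "0.003 0 0 0 0 0 1" --pt "0.005 0 0 0 0 0 1" --pt "0.005 0 0 0 0 0 1"

```text
time: 6.42
tool_pos: [607.5, 16.4, 81.7]
tcp_rot: [180.0, 20.0, 76.0]
ft_force: [0.6, 0.1, -1.1]
finger_gap: 23.6
```

Run:
```python
from h import *
from bench import r
goc(r,[-1.3,101,40.5],20)
```

```text
t 6.42 shift [ 0.006   0.0001 -0.0017] turn [0.0002 0.0004 0.0004] F [ 0.6  0.1 -1.1] gap 23.6
now (array([-1.4, 94.8, 40.9]), 'slope', np.float64(20.03), 'yaw', np.float64(0.02))
```

>>> jog_arm --pt "0.0014 0 -0.0005 0 0 0 1" --pt "0.0028 0 -0.001 0 0 0 1" --pt "0.0028 0 -0.001 0 0 0 1"

```text
time: 6.67
tool_pos: [608.4, 19.1, 82.0]
tcp_rot: [180.0, 20.0, 76.0]
ft_force: [-0.5, 1.2, -0.8]
finger_gap: 23.5
```

>>> jog_arm --pt "0.001 0 -0.0003 0 0 0 1" --pt "0.0019 0 -0.0007 0 0 0 1" --pt "0.0019 0 -0.0007 0 0 0 1"

```text
time: 6.92
tool_pos: [608.8, 21.0, 82.0]
tcp_rot: [180.0, 20.0, 76.0]
ft_force: [0.4, -0.1, -1.8]
finger_gap: 24.0
```

>>> jog_arm --pt "0.001 0 -0.0003 0 0 0 1" --pt "0.0019 0 -0.0007 0 0 0 1" --pt "0.0019 0 -0.0007 0 0 0 1"

```text
time: 7.17
tool_pos: [609.3, 23.0, 82.0]
tcp_rot: [180.0, 20.0, 76.0]
ft_force: [0.4, 0.7, -1.8]
finger_gap: 23.9
```

>>> jog_arm --pt "0.0008 0 -0.0003 0 0 0 1" --pt "0.0014 0 -0.0005 0 0 0 1" --pt "0.0014 0 -0.0005 0 0 0 1"

```text
time: 7.42
tool_pos: [609.4, 23.5, 82.1]
tcp_rot: [180.0, 20.1, 75.9]
ft_force: [-1.6, -5.4, 1.1]
finger_gap: 23.8
```

>>> jog_arm --pt "0.0008 0 -0.0003 0 0 0 1" --pt "0.0014 0 -0.0005 0 0 0 1" --pt "0.0014 0 -0.0005 0 0 0 1"

```text
time: 7.67
tool_pos: [609.4, 23.7, 82.4]
tcp_rot: [-180.0, 20.2, 75.9]
ft_force: [-4.1, -9.8, 2.9]
finger_gap: 24.0
```

>>> jog_arm --pt "0.0008 0 -0.0003 0 0 0 1" --pt "0.0014 0 -0.0005 0 0 0 1" --pt "0.0014 0 -0.0005 0 0 0 1"

```text
time: 7.92
tool_pos: [609.5, 23.8, 82.6]
tcp_rot: [-180.0, 20.3, 75.9]
ft_force: [-5.2, -16.1, 4.8]
finger_gap: 23.9
```

>>> jog_arm --pt "-0.0018 0 0.0006 0 0 0 1" --pt "-0.0018 0 0.0006 0 0 0 1"

```text
time: 8.08
tool_pos: [609.5, 23.6, 82.3]
tcp_rot: [-180.0, 20.2, 75.9]
ft_force: [-2.5, -7.0, 2.2]
finger_gap: 24.1
```

Run:
```python
from h import *
from bench import r
s=snap(r,'scene','s7');e=snap(r,'side','d7')
goc(r,[-1.3,102.2,40.5],20)
a=cv2.resize(s['pixels'][170:260,240:320],None,fx=5,fy=5,interpolation=2);b=cv2.resize(e['pixels'][190:280,225:295],None,fx=5,fy=5,interpolation=2)
cv2.imwrite('pics/sd7.png',np.hstack([a,b])[:,:,::-1])
```

```text
t 8.18 shift [ 0.0003 -0.0001  0.001 ] turn [-0.0004  0.0031 -0.0008] F [-2.4 -7.6  0.8] gap 23.8
now (array([ -1.1, 102.1,  41.1]), 'slope', np.float64(20.18), 'yaw', np.float64(-0.05))
```

View pics/sd7.png

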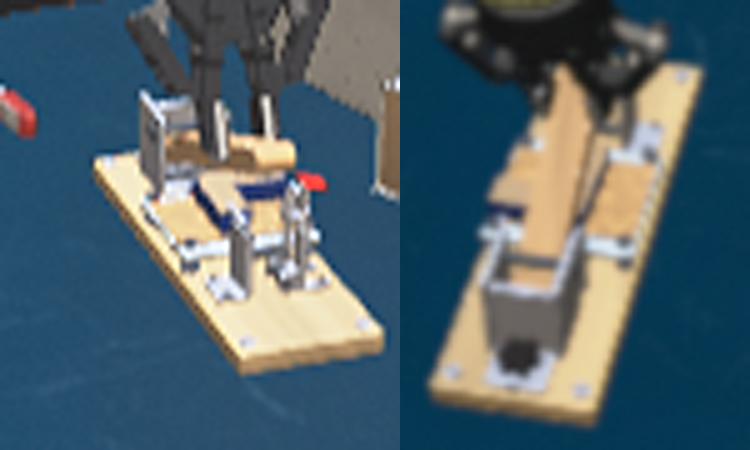

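Run:
```python
from h import *
from bench import r
goc(r,[-1.3,101.6,44.5],16)
```

```text
t 8.18 shift [-0.0011 -0.0001  0.0063] turn [-0.0004  0.0729 -0.0008] F [-2.4 -7.6  0.8] gap 23.8
now (array([ -1.1, 102.1,  41.1]), 'slope', np.float64(20.18), 'yaw', np.float64(-0.05))
```

>>> jog_arm --pt "-0.0004 0 0.002 0 0.024 0 1" --pt "-0.0008 0 0.004 0 0.048 0 1" --pt "-0.0011 0 0.006 0 0.072 0 1" --pt "-0.0011 0 0.006 0 0.072 0 1"

```text
time: 8.52
tool_pos: [608.6, 21.2, 76.3]
tcp_rot: [-180.0, 15.9, 75.9]
ft_force: [-0.9, -3.4, -1.5]
finger_gap: 24.1
```

Run:
```python
from h import *
from bench import r
goc(r,[-1.3,101.6,46.8],12.5)
```

```text
t 8.52 shift [-0.001   0.0002  0.0052] turn [-0.0007  0.0586 -0.0008] F [-0.9 -3.4 -1.5] gap 24.1
now (array([ -1.4, 102.3,  44.3]), 'slope', np.float64(15.86), 'yaw', np.float64(-0.05))
```

>>> jog_arm --pt "-0.0003 0 0.002 0 0.02 0 1" --pt "-0.0006 0 0.004 0 0.04 0 1" --pt "-0.001 0 0.005 0 0.058 0 1" --pt "-0.001 0 0.005 0 0.058 0 1"

```text
time: 8.85
tool_pos: [608.1, 19.5, 71.9]
tcp_rot: [-180.0, 12.5, 75.9]
ft_force: [-2.8, -2.7, -3.3]
finger_gap: 23.7
```

Run:
```python
from h import *
from bench import r
print(r.sense()['wrist_torque'])
goc(r,[-1.3,101.6,47.8],10)
```

```text
[-0.58518985  0.40274959  0.01319164]
t 8.85 shift [-0.0004  0.0002  0.0051] turn [-0.0005  0.0441 -0.0006] F [-2.8 -2.7 -3.3] gap 23.7
now (array([ -1.4, 102.2,  47.2]), 'slope', np.float64(12.52), 'yaw', np.float64(-0.03))
```

>>> jog_arm --pt "-0.0003 0 0.003 0 0.02 0 1" --pt "-0.0004 0 0.006 0 0.044 0 1" --pt "-0.0004 0 0.006 0 0.044 0 1"

```text
time: 9.1
tool_pos: [608.0, 18.0, 66.5]
tcp_rot: [180.0, 10.0, 75.9]
ft_force: [-2.5, -3.8, 1.4]
finger_gap: 23.8
```

Run:
```python
from h import *
from bench import r
s=snap(r,'scene','s8');e=snap(r,'side','d8');w=snap(r,'wrist','w8')
print(r.sense()['wrist_torque'])
goc(r,[-1.3,101.6,48.5],7.5)
a=cv2.resize(s['pixels'][170:260,240:320],None,fx=5,fy=5,interpolation=2);b=cv2.resize(e['pixels'][190:280,225:295],None,fx=5,fy=5,interpolation=2)
cv2.imwrite('pics/sd8.png',np.hstack([a,b])[:,:,::-1])
```

```text
[-0.78515093  0.54417582 -0.01788785]
t 9.25 shift [-0.0001 -0.0001  0.0047] turn [ 0.0005  0.0453 -0.0001] F [-3.5 -6.2  1.3] gap 24.3
now (array([ -1.2, 101.8,  47.4]), 'slope', np.float64(10.1), 'yaw', np.float64(-0.01))
```

View pics/sd8.png

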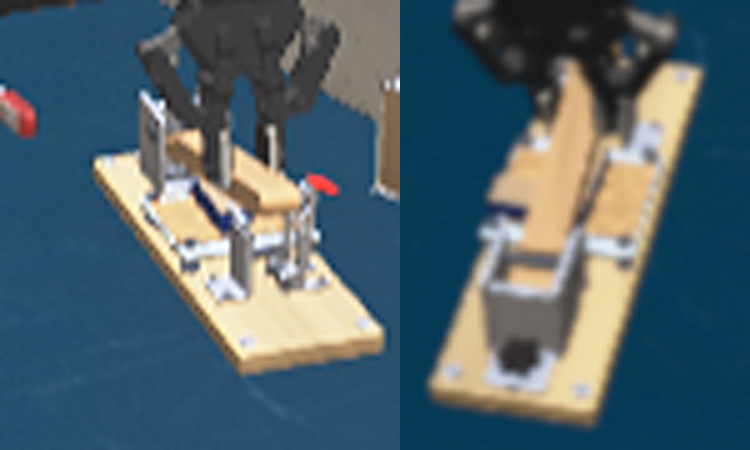

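View pics/w8.png

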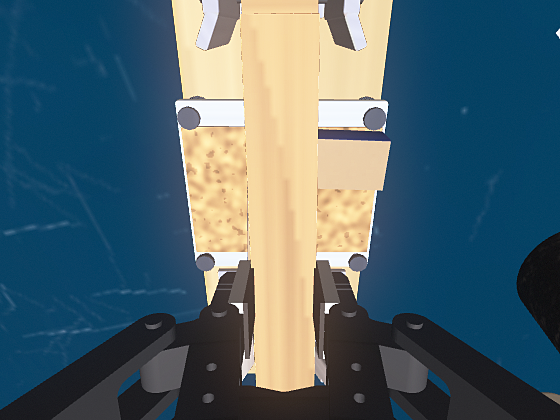

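>>> jog_arm --pt "-0.0002 0 0.002 0 0.02 0 1" --pt "-0.0005 0 0.0047 0 0.045 0 1" --pt "-0.0005 0 0.0047 0 0.045 0 1"

```text
time: 9.5
tool_pos: [607.9, 17.1, 62.3]
tcp_rot: [180.0, 7.4, 75.9]
ft_force: [-4.9, -2.5, 3.0]
finger_gap: 23.7
```

Run:
```python
from h import *
from bench import r
print(r.sense()['wrist_torque'])
goc(r,[-1.3,101.6,49.3],5.)
```

```text
[-0.1749006   0.68923144 -0.0315654 ]
t 9.5 shift [ 0.0002 -0.0001  0.0049] turn [ 0.0005  0.0418 -0.0002] F [-4.9 -2.5  3. ] gap 23.7
now (array([ -1.1, 101.5,  48.8]), 'slope', np.float64(7.4), 'yaw', np.float64(-0.01))
```

>>> jog_arm --pt "0 0 0.0025 0 0.02 0 1" --pt "0.0 0 0.005 0 0.042 0 1" --pt "0.0 0 0.005 0 0.042 0 1"

```text
time: 9.75
tool_pos: [607.7, 16.6, 57.5]
tcp_rot: [180.0, 5.0, 75.9]
ft_force: [-5.7, -1.9, 4.8]
finger_gap: 23.7
```

Run:
```python
from h import *
from bench import r
print(r.sense()['wrist_torque'])
goc(r,[-1.3,101.6,50.3],2.5)
```

```text
[ 0.01779182  0.87331711 -0.11390317]
t 9.75 shift [ 0.0003 -0.      0.0047] turn [ 0.0003  0.0436 -0.0003] F [-5.7 -1.9  4.8] gap 23.7
now (array([ -1.2, 101.5,  49.4]), 'slope', np.float64(5.0), 'yaw', np.float64(-0.02))
```

>>> jog_arm --pt "0 0 0.0023 0 0.02 0 1" --pt "0.0 0 0.0047 0 0.042 0 1" --pt "0.0 0 0.0047 0 0.042 0 1"

```text
time: 10.0
tool_pos: [607.7, 16.4, 53.0]
tcp_rot: [180.0, 2.6, 75.9]
ft_force: [-5.5, -1.4, 4.3]
finger_gap: 23.6
```

Run:
```python
from h import *
from bench import r
print(r.sense()['wrist_torque'])
s=snap(r,'scene','s9');e=snap(r,'side','d9');w=snap(r,'wrist','w9')
goc(r,[-1.3,101.6,51.3],0)
a=cv2.resize(s['pixels'][170:260,240:320],None,fx=5,fy=5,interpolation=2);b=cv2.resize(e['pixels'][190:280,225:295],None,fx=5,fy=5,interpolation=2)
cv2.imwrite('pics/sd9.png',np.hstack([a,b])[:,:,::-1])
```

```text
[ 0.13972981  0.85568621 -0.03570538]
t 10.15 shift [ 0.0003 -0.0001  0.0048] turn [0.0005 0.0465 0.    ] F [-6.7 -3.2  4.4] gap 24.0
now (array([ -1.2, 101.5,  50.1]), 'slope', np.float64(2.66), 'yaw', np.float64(0.0))
```

View pics/sd9.png

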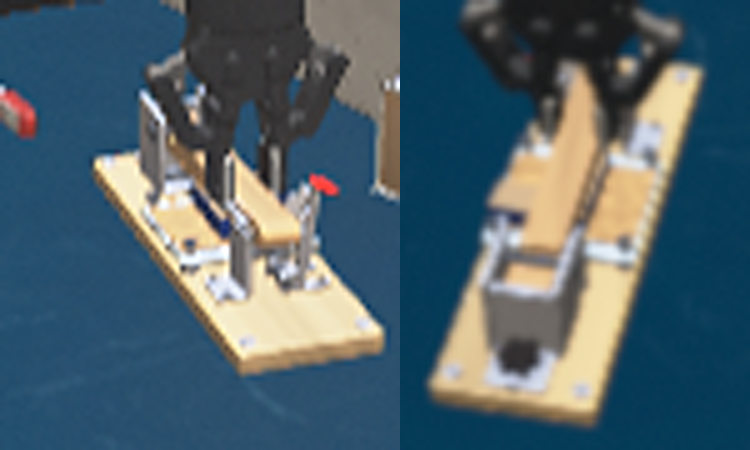

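View pics/w9.png

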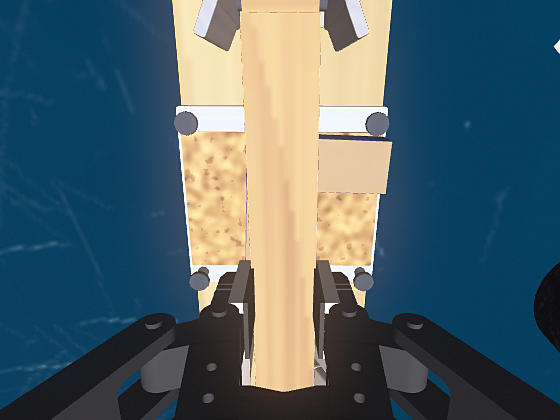

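>>> jog_arm --pt "0 0 0.0023 0 0.023 0 1" --pt "0.0 0 0.0046 0 0.046 0 1" --pt "0.0 0 0.0046 0 0.046 0 1"

```text
time: 10.4
tool_pos: [607.9, 16.4, 49.0]
tcp_rot: [180.0, -0.1, 75.9]
ft_force: [-8.1, 1.0, 9.8]
finger_gap: 23.9
```

Run:
```python
from h import *
from bench import r
print(r.sense()['wrist_torque'])
goc(r,[-1.3,101.6,51.5],-1)
```

```text
[ 0.11751428  1.36336334 -0.02299862]
t 10.4 shift [ 0.0001 -0.0003  0.0027] turn [ 0.0008  0.0159 -0.    ] F [-8.1  1.   9.8] gap 23.9
now (array([ -1. , 101.5,  52.1]), 'slope', np.float64(-0.09), 'yaw', np.float64(-0.0))
```

>>> jog_arm --pt "0 0 0.0008 0 0.006 0 1" --pt "0.0 0 0.0015 0 0.012 0 1" --pt "0.0 0 0.0015 0 0.012 0 1"

```text
time: 10.65
tool_pos: [608.0, 16.4, 47.9]
tcp_rot: [179.9, -0.7, 76.0]
ft_force: [-8.6, -1.8, 11.8]
finger_gap: 23.7
```

>>> jog_arm --pt "0 0 0.0008 0 0.006 0 1" --pt "0.0 0 0.0015 0 0.012 0 1" --pt "0.0 0 0.0015 0 0.012 0 1"

```text
time: 10.9
tool_pos: [608.3, 16.4, 46.9]
tcp_rot: [179.9, -1.4, 76.0]
ft_force: [-8.8, -1.2, 14.4]
finger_gap: 23.5
```

Run:
```python
from h import *
from bench import r
print(r.sense()['wrist_torque'])
s=snap(r,'scene','s10');e=snap(r,'side','d10')
goc(r,[-1.3,101.6,51.3],-2)
a=cv2.resize(s['pixels'][170:260,240:320],None,fx=5,fy=5,interpolation=2);b=cv2.resize(e['pixels'][190:280,225:295],None,fx=5,fy=5,interpolation=2)
cv2.imwrite('pics/sd10.png',np.hstack([a,b])[:,:,::-1])
```

```text
[-0.38877256  1.737221   -0.25640127]
t 11.0 shift [ 0.     -0.0007  0.0031] turn [0.0017 0.0112 0.0005] F [-9.  -1.6 14.3] gap 24.1
now (array([ -0.7, 101.6,  53. ]), 'slope', np.float64(-1.36), 'yaw', np.float64(0.03))
```

View pics/sd10.png

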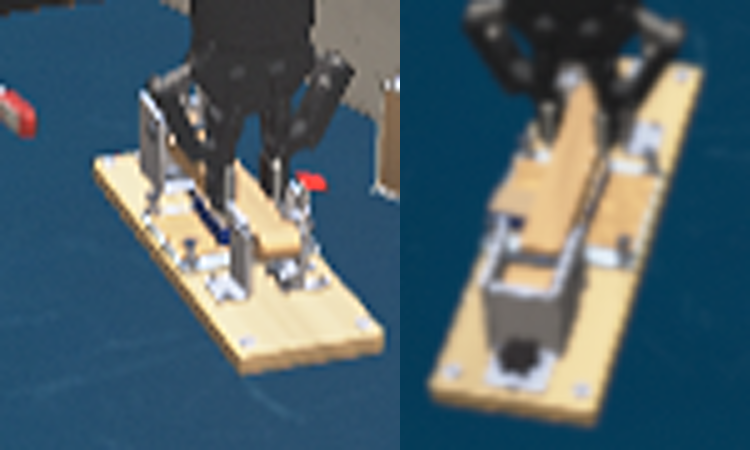

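Run:
```python
from h import *
from bench import r
for n in ['s0','s7','s8','s9','s10','d0','d7','d8','d9','d10']:
    d=load({'s0':'scene0','d0':'side0'}.get(n,n));h=d['pixels'].astype(int)
    x0,x1,y0,y1=(295,312,200,212) if n[0]=='s' else (248,264,193,208)
    sub=h[y0:y1,x0:x1];w=np.clip(sub[...,0]-np.maximum(sub[...,1],sub[...,2])-40,0,None)
    yy,xx=np.mgrid[y0:y1,x0:x1];print(n,(xx*w).sum()/w.sum(),(yy*w).sum()/w.sum(),w.sum())
```

```text
s0 302.0613425925926 205.98784722222223 1728
s7 301.9210084033613 205.88403361344538 1785
s8 303.7977337110482 206.54107648725213 1765
s9 304.11545399879736 206.51052315093204 1663
s10 302.06214039125433 205.98619102416572 1738
d0 255.15890957446808 199.65558510638297 3008
d7 nan nan 0
d8 260.0 207.0 1
d9 nan nan 0
d10 nan nan 0<stdin>:7: RuntimeWarning: invalid value encountered in scalar divide
```

>>> jog_arm --pt "0 -0.001 -0.001 0 -0.008 0 1" --pt "0 -0.002 -0.002 0 -0.016 0 1" --pt "0 -0.002 -0.0028 0 -0.024 0 1" --pt "0 -0.002 -0.0028 0 -0.024 0 1"

```text
time: 11.33
tool_pos: [608.0, 16.6, 50.2]
tcp_rot: [179.7, 0.0, 76.0]
ft_force: [-2.4, -4.5, 8.9]
finger_gap: 24.1
```

Run:
```python
from h import *
from bench import r
print(r.sense()['wrist_torque'])
goc(r,[-1.3,101.6,53],0)
```

```text
[-0.55393323  0.42561823 -0.25945282]
t 11.33 shift [-0.0001 -0.0004  0.0002] turn [0.0055 0.0006 0.0006] F [-2.4 -4.5  8.9] gap 24.1
now (array([ -1. , 101.7,  53.1]), 'slope', np.float64(0.03), 'yaw', np.float64(0.03))
```

>>> jog_arm --newtons 40 --pt "0 0 -0.001 0 0 0 1" --pt "0 0 -0.0015 0 0 0 0.7" --pt "0 0 -0.0015 0 0 0 0.5" --pt "0 0 -0.0015 0 0 0 0.4" --pt "0 0 -0.0015 0 0 0 0.4"

```text
time: 11.75
tool_pos: [605.6, 16.9, 49.0]
tcp_rot: [180.0, 0.0, 76.0]
ft_force: [-0.9, -0.2, 0.5]
finger_gap: 51.6
```

>>> jog_arm --pt "0 0 -0.02 0 0 0 0.4" --pt "0 0 -0.05 0 0 0 0.4" --pt "0 0 -0.09 0 0 0 0.3" --pt "0 0 -0.13 0 0 0 0.3" --pt "0 0 -0.16 0 0 0 0.3"

```text
time: 12.17
tool_pos: [606.1, 16.8, 212.6]
tcp_rot: [179.8, -0.0, 76.0]
ft_force: [0.7, -0.1, 0.3]
finger_gap: 59.7
```

>>> jog_arm --pt "-0.1 0 0 0 0 0 0.3" --pt "-0.1 0 0 0 0 0 0.3" --pt "-0.1 0 0 0 0 0 0.3" --pt "-0.1 0 0 0 0 0 0.3"

```text
time: 12.5
tool_pos: [580.5, -83.9, 209.3]
tcp_rot: [180.0, 0.1, 75.8]
ft_force: [0.9, 0.6, 0.5]
finger_gap: 59.7
```

Run:
```python
from h import *
from bench import r
s=snap(r,'scene','s11');e=snap(r,'side','d11');snap(r,'wrist','w11');print(r.sense())
a=cv2.resize(s['pixels'][170:260,240:320],None,fx=5,fy=5,interpolation=2);b=cv2.resize(e['pixels'][190:280,225:295],None,fx=5,fy=5,interpolation=2)
cv2.imwrite('pics/sd11.png',np.hstack([a,b])[:,:,::-1])
```

```text
{'time': 12.65, 'joint_pos': array([-1.28459852e+01,  6.06097090e+00,  8.91375092e+01,  1.06595402e-02,
        8.47976349e+01,  1.21082048e+00]), 'qd': array([ 1.19454738,  0.23864202, -0.06378428,  0.01673212, -0.03631678,
       -0.08091928]), 'joint_efforts': array([-1.22859020e+00, -5.54838145e+01, -4.97230017e+01, -1.40718240e-01,
        2.26975979e-03, -4.67520347e-02]), 'tool_pos': array([581.30729002, -79.97680633, 208.848698  ]), 'tcp_rot': array([ 1.79996340e+02, -1.06954196e-02,  7.59422285e+01]), 'ft_force': array([0.63252401, 0.33556725, 0.46178326]), 'wrist_torque': array([ 0.03620494, -0.00834846, -0.02627722]), 'finger_gap': 59.8966566442056}
```

View pics/sd11.png

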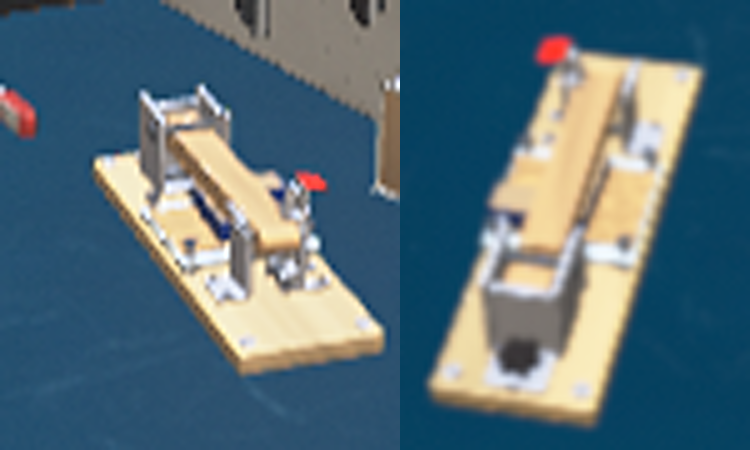

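View pics/w11.png

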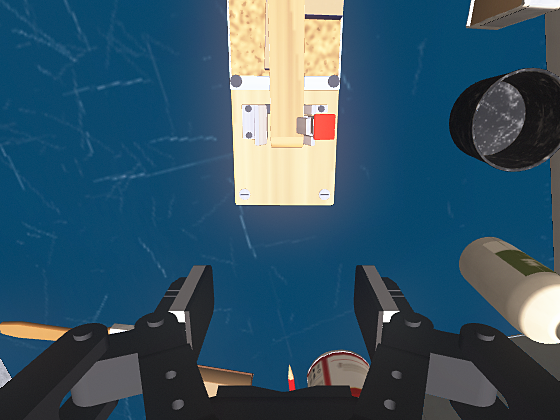

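>>> jog_arm --pt "0.04 0 -0.03 0 0 0 0.3" --pt "0.06 0 -0.06 0 0 0 0.3" --pt "0.06 0 -0.06 0 0 0 0.3" --pt "0.06 0 -0.06 0 0 0 0.3"

```text
time: 12.98
tool_pos: [597.7, -19.4, 272.1]
tcp_rot: [179.7, -0.0, 76.2]
ft_force: [-0.3, -0.1, 0.2]
finger_gap: 59.8
```

Run:
```python
from h import *
from bench import r
e=snap(r,'wrist','w12');snap(r,'scene','s12');snap(r,'side','d12');crop(e,'w12c',190,0,390,250,3)
```

```text
(no output)
```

View pics/w12c.png

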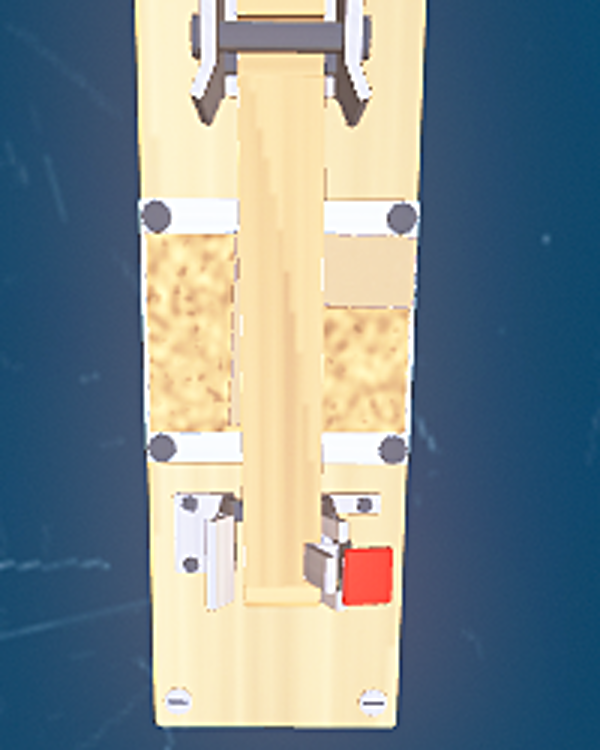

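Run:
```python
from h import *
d=load('w12');c=lambda u,v,z:toP(onz(d,190+u/3,v/3,z)).round(1)
for z in (56,62): print(z,'notch edge',c(238,73,z),c(325,73,z),'fork end',c(245,588,z),c(322,588,z))
print('letter limb',c(413,237,44),c(411,307,44),'tab',c(367,576,82))
for n in ['scene0','s12','side0','d12']:
    e=load(n);h=e['pixels'].astype(int)
    x0,x1,y0,y1=(295,312,200,212) if 's' == n[0] and n[1]!='i' else (248,264,193,208)
    sub=h[y0:y1,x0:x1];w=np.clip(sub[...,0]-np.maximum(sub[...,1],sub[...,2])-40,0,None)
    yy,xx=np.mgrid[y0:y1,x0:x1];print(n,(xx*w).sum()/w.sum(),(yy*w).sum()/w.sum())
s=load('s12');crop(s,'s12c',240,170,330,260,8)
# predicted scene/side px of bar top corners, level (62) vs keeper low (57)
for lab,zk in (('level',62),('low',56)):
    for X in (-13,13):
        p=toW([X-1.2,64+10.9,zk]);q=toW([X-1.2,-80,62]);print(lab,X,'scene',proj(s,p).round(1),proj(s,q).round(1),'side',proj(load('d12'),p).round(1))
```

```text
56 notch edge [-12.6  76.3  56. ] [13.4 76.5 56. ] fork end [-11.1 -82.4  56. ] [ 15.2 -82.3  56. ]
62 notch edge [-12.4  75.2  62. ] [13.1 75.4 62. ] fork end [-11.  -80.8  62. ] [ 14.9 -80.7  62. ]
letter limb [43.1 31.3 44. ] [43.3  9.7 44. ] tab [ 28.1 -71.6  82. ]
scene0 302.0613425925926 205.98784722222223
s12 302.0694846554719 205.99652576722642
side0 255.15890957446808 199.65558510638297
d12 255.27455357142858 199.64891581632654
level -13 scene [273.8 196.1] [290.1 215.3] side [257.5 238.9]
level 13 scene [281.1 195.1] [297.9 214.2] side [248.8 237.7]
low -13 scene [273.8 197.7] [290.1 215.3] side [257.6 240.3]
low 13 scene [281.1 196.8] [297.9 214.2] side [248.9 239.1]
```

View pics/s12c.png

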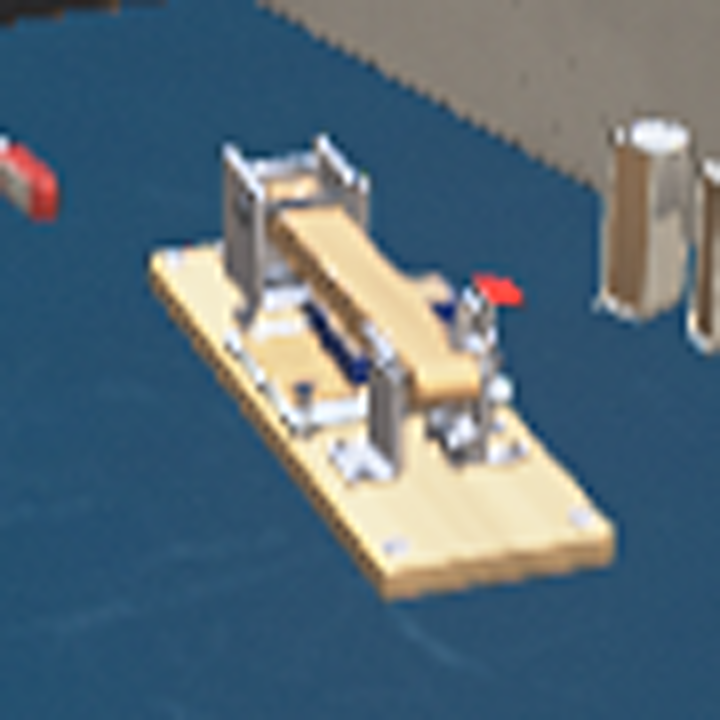

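Run:
```python
from bench import r
print(r.hand_in())
```

```text
the job is handed in; nothing more can be done
None
```

The glue press is closed on the letter, and I handed the job in at about 13 s; the hand-in gave no verdict.

I gripped the bar 35 mm from its middle and sloped it 20° down towards the notched end. I slid that end under the pin and felt the keeper's stop about 9 mm beyond its nominal place. Then I lowered the other end into the fork until the catch snapped, relaxed, let go and moved clear. The highest wrist force I read was about 18 N, against the stop; the final push down took about 17 N.

**Last checks in the pictures:**
- **Catch:** the red tab is back at its starting pixel position within about 0.1 px, so the catch is upright, with its nose over the bar's edge.
- **Bar position:** the bar's middle is about 1 mm off in x and 11 mm off in y from the press's middle. It lies within about 0.6° of the press's y direction.
- **Level:** the notch lies under the pin. In the scene camera, the bar's top edge at the keeper end matches the level position within about half a pixel. A bar 6 mm low there would show 1.6 px lower. The bar's width in the wrist picture could not tell the two apart, so this rests on the scene view.
- **Letter:** it shifted about 1 mm sideways.
- **Bed:** its travel was not measured directly; it follows from the closed position.
- **Other things:** none touched as far as I saw, though I did not measure their positions again. The robot is touching nothing.

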